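Load a specimen holder into a spring-jaw stage and set it to the line

TASK

Load the loose specimen holder into the clamping stage: its edge has to go in under the nose of the sprung jaw, press the jaw back gently (never forcing it hard against its stop), and let the other edge down behind the low sill, at the end of the stage that has no keeper, so that it lies flat and the jaw clamps it. Then slide it along the stage under the keeper until its leading edge just meets the scribed line, let go of it, and leave the other objects on the bench alone.

Things in the scene. Friction and masses are not known exactly. Their poses are not given: they have to be found in the camera images.
- holder_grip (a point): Loose aluminium specimen holder, about 0.3 kg: plate 90 (x) x 70 (y) x 18 mm high, two pale discs on it, and a central upright tab 12 thick (x) x 36 long (y) x 30 mm high on top. Same either way round. Starts flat on the bench, z up. The point is in the tab, on the centre line, 40 mm above the underside, 8 mm below the tab's top: pinch here, fingers closing along x.
- stage: Stage base plate, fixed, z up, origin on the bench. Its bare floor is 14 mm up, y -105 to +105, x -108 to +78 mm. A clamp unit (sill at +x, facing sprung jaw at -x, keeper: one rigid frame, square to the stage) is bolted on it up to 10 mm off nominal either way along x, differing each time and not reported: find it by touch or sight. Load with the holder's centre near y = -50, then slide to +y.
- jaw (a joint): How far the clamp's sprung jaw is pressed back to -x: 0 at rest, 0.011 m at its hard stop. Its face, nominally at x = -39 mm of the stage, is 84 mm from the sill's inner face (nominally x = +45) at rest, 6 mm less than the plate; 95 at the stop. It runs from y = -95 to +45. Spring 2.4 N at rest, 4.2 N with the plate clamped (0.006), 5.7 N at the stop. A block behind it: x -95 to -83, 30 mm high.
- line_mid (a point): Middle of the thin dark line scribed across the stage's floor (along x) at y = +25 mm; axes as the stage. The plate's edge leading to +y, 35 mm from the holder's centre, must end over it; nothing stops it there. From y = +5 to +105 the keeper overhangs the track from x = +37 outward (nominal), 25 to 31 mm above the floor: the plate slides under it but cannot be let down there.
- holder: The same holder, origin under its centre. Fitting: the sill is 8 mm high above the floor. The jaw's nose overhangs its face by 9 mm, 24 to 31 mm above the floor, so a level plate cannot pass: tilt it 10 to 25 degrees, jaw-side edge down under the nose, press until the jaw meets its stop, then turn the plate level with that edge kept against the jaw; the other edge drops inside the sill.
- tape: Bystander: a loose roll of tape lying flat, 90 mm across, 22 mm high, origin under its centre.
- mouse: Bystander: a loose black computer mouse, about 75 x 60 x 33 mm, origin on the bench under it.
- caddy: Bystander: a loose closed plastic box, 86 x 116 x 52 mm, origin under its centre.

How it is judged:
On the way:
1. the holder lies flat on the stage's floor between sill and jaw, clamped by the jaw (z of holder_grip in the frame of stage between 0.051 and 0.0565 m and angle between holder_grip's own z axis and vertical below 0.04 rad and angle between the y axis of holder_grip and the y axis of stage, either way round below 0.06 rad and value of joint jaw above 0.004 m), for 0.2 s.
At the end, for the whole second after the job is handed in: The holder lies flat on the stage's floor, square in the track (within 0.04 rad), clamped between the sill and the jaw (jaw pressed back 4 to 8 mm), with its leading edge within 3 mm of the scribed line, released and at rest (y of holder_grip in the frame of line_mid between -0.038 and -0.032 m and z of holder_grip in the frame of stage between 0.051 and 0.0565 m and angle between holder_grip's own z axis and vertical below 0.04 rad and angle between the y axis of holder_grip and the y axis of stage, either way round below 0.04 rad and value of joint jaw between 0.004 and 0.008 m and linear speed of holder below 0.01 m/s); the robot touches nothing.
It fails at once if a bystander (tape, mouse or box) is moved more than 20 mm (distance of any of tape, mouse, caddy from where it was at the start of the episode above 0.02 m).
It fails at once if the jaw is forced: the holder presses on it with more than 35 N (contact force between holder and jaw above 35 N).
It also fails if it takes over 64 s, if anything falls off the work surface, if the arm or the gripper's body presses on something with over 40 N, if the wrist force passes 120 N, or if a joint passes its speed limit or range.

ROBOT

A 6-joint arm with a two-finger parallel gripper is mounted at the origin on the work surface. World frame = base frame: x ahead of the robot, y to its left, z up, the work surface at z = 0. Lengths are in m, angles in rad, forces in N, time in s.
With the tool pointing down it reaches from about 0.325 to 0.85 m from the base axis. Payload 4.4 kg.
Tool frame: the origin (TCP) lies at the very end of the fingers, on their centre line; the grasp point (between the pads) lies 19 mm behind it; x points along the fingers, y is the direction in which the jaws open and shut, and the axes are right-handed (so a half turn about x gives the same grasp; the last joint's range is limited). The gripper opens to 94 mm and grips with 3 to 60 N. Pads are 16 mm wide; open, the fingers measure 119 mm over their backs; the gripper's body (75 mm by 177 mm) begins 78 mm behind the grasp point.
Start: joints at [-1.415, 0.207, 1.542, -0, 1.393, -0.15], TCP at [0.173, -0.548, 0.205] pointing down, gripper open.
Joint ranges: [-2.73, 2.73], [-0.86, 2.22], [0.23, 2.46], [-1.11, 4.25], [0.08, 2.63], [-2.82, 2.82]. Speed limits (rad/s): [2.79, 2.79, 3.14, 3.14, 3.14, 3.14].

INTERFACE

Orientations are given as a unit quaternion [x, y, z, w].
In Python, from station import read_state, vision, job gives the robot as it stands. The module is installed in compiled form; this text tells all that it offers.
- The arm moves only by the shell command python3 -m handwheel 'ROWS'. ROWS is JSON, a list of rows, each an object with "rotation": the turn, a rotation vector about the world's x, y, z in rad, a list of three; "delta_pos": the shift along the world's x, y, z in mm, a list of three; "hand": the opening, from 0 (shut) to 1 (fully open). A call has 1 to 20 rows; each row shifts and turns the commanded pose from where the row before left it; what a row does not reach is not made up. A row lasts 1/8 s, in which the tool goes at most 62.5 mm and 10.7 degrees, less where a joint would pass 70% of its speed; a pose out of reach is approached as far as the arm can. A call with a gripper value outside its range is refused whole. The fingers move at their own pace and stop on an object; the grip force is fixed at half the most. Time passes only in rows, so rows that do not move let the fingers close. It gives the time, the measured TCP pose, the force and the opening at its end, in the units of the state.
- read_state(): the state, without advancing time (a new reading comes with each control period).
- vision.get_image(name): name is "side" or "top" or "wrist"; returns (picture, depth): 384x512x3 uint8, red, green, blue; 384x512 float32, m along the optical axis (not along the pixel's ray), 0 where there is no reading.
- vision.camera_params(name): a dict with "vertical_fov" (degrees; the focal length in pixels is half the picture's height over the tangent of half this angle, whatever the lens; pixels are square), "cx", "cy" (the principal point, pixels), "T" (4x4, takes a point from camera to world coordinates); the wrist camera has in their place "hand_eye" (4x4, takes a point from camera to tool coordinates, whose origin is the TCP and whose axes are the tool frame's). Camera axes: x right, y down, z forward; pixel columns grow to the right and rows downward; lengths in m; the calibration is good to about 2 mm. A picture is of the moment at which its call begins: read the wrist's pose just before it. camera_params takes no time and is no camera call.
- job.finish_job(): hands the job in, once; it reports no verdict.
The state is a dict: "t": time; "joints": joint angles; "joint_vel": joint speeds; "joint_torque": joint torques, N m; "position": TCP position; "ee_rot": TCP orientation; "wrist_force": force on the tool from outside, world axes, zero at the start; "torque": the same for the moment, N m; "finger_gap": finger opening in m.
Only numpy, scipy, OpenCV 4.12 (cv2) and the standard library are available. Lean on these libraries where they do the work, as an engineer would, in place of code of your own. Each camera call takes 0.05 s, during which the arm holds its last target.

## Working session

There is one attempt and no reset: what is moved stays moved. The work goes in short steps, Python scripts to look and compute and a shell command to move; the robot and the scene stay as the last step left them, time stands still between calls to the robot, and variables do not carry over. Pictures are saved under pics/ and viewed, and the job is handed in when it is done.

```bash
mkdir -p pics; cat > h.py <<'E'
import numpy as np, cv2
from station import read_state, vision, job
from scipy.spatial.transform import Rotation as R
def cam(name):
    p=vision.camera_params(name); s=read_state()
    im,d=vision.get_image(name)
    if 'T' in p: T=np.array(p['T'])
    else:
        B=np.eye(4);B[:3,:3]=R.from_quat(s['ee_rot']).as_matrix();B[:3,3]=s['position'];T=B@np.array(p['hand_eye'])
    f=192/np.tan(np.radians(p['vertical_fov'])/2)
    return im,d,T,f,p['cx'],p['cy']
def cloud(c):
    im,d,T,f,cx,cy=c
    v,u=np.mgrid[:384,:512]
    P=np.stack([(u-cx)/f*d,(v-cy)/f*d,d],-1)
    return P@T[:3,:3].T+T[:3,3]
def onplane(c,uv,z):
    im,d,T,f,cx,cy=c
    uv=np.atleast_2d(uv).astype(float)
    r=np.c_[(uv[:,0]-cx)/f,(uv[:,1]-cy)/f,np.ones(len(uv))]@T[:3,:3].T
    return T[:3,3]+r*((z-T[2,3])/r[:,2])[:,None]
def save(n,im): cv2.imwrite('pics/'+n,cv2.cvtColor(im,cv2.COLOR_RGB2BGR))
E
python3 - <<'E'
from h import *
for n in ['top','side','wrist']:
    c=cam(n); save(n+'0.png',c[0]); np.savez('/tmp/'+n+'0.npz',im=c[0],d=c[1],T=c[2],k=c[3:])
    print(n,np.round(c[2],3).tolist(),c[3:])
print(read_state())
E
```

```text
top [[-0.014, -0.989, 0.144, 0.521], [-1.0, 0.01, -0.028, 0.017], [0.026, -0.144, -0.989, 0.885], [0.0, 0.0, 0.0, 1.0]] (np.float64(349.0457818705319), 256.7798922591007, 194.5677235271273)
side [[-0.918, -0.212, 0.335, 0.265], [-0.396, 0.484, -0.78, 0.829], [0.003, -0.849, -0.529, 0.626], [0.0, 0.0, 0.0, 1.0]] (np.float64(469.6100376586732), 252.42657712864158, 187.74890103599705)
wrist [[0.302, -0.92, -0.25, 0.246], [-0.953, -0.292, -0.077, -0.524], [-0.002, 0.261, -0.965, 0.384], [0.0, 0.0, 0.0, 1.0]] (np.float64(294.4794226011956), 257.1265105683151, 195.68659392648718)
{'t': 0.15, 'joints': array([-1.41551913e+00,  2.07243621e-01,  1.54258631e+00, -1.98175175e-05,
        1.39349606e+00, -1.50537346e-01]), 'joint_vel': array([-0.00024917, -0.0011586 , -0.00446585,  0.0012068 ,  0.00193979,
       -0.00086582]), 'joint_torque': array([ 5.20862909e-05, -3.71309888e+01, -2.81811744e+01,  6.98444643e-02,
        3.26642767e-02, -9.67260166e-05]), 'position': array([ 0.17298231, -0.54772453,  0.20456528]), 'ee_rot': array([-0.69884777, -0.10831493,  0.69886447, -0.10708931]), 'wrist_force': array([0.56174184, 0.43985103, 0.62898299]), 'torque': array([-0.06769648,  0.02459658, -0.00207595]), 'finger_gap': 0.0944132623195204}
```

View pics/top0.png

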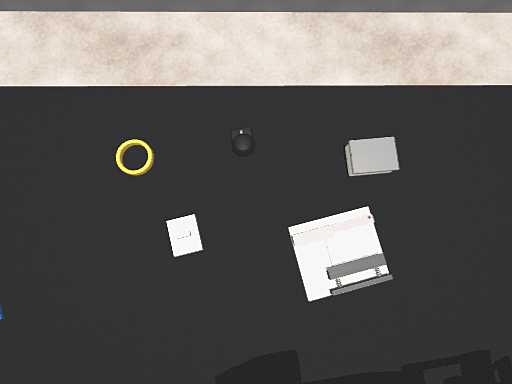

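View pics/side0.png

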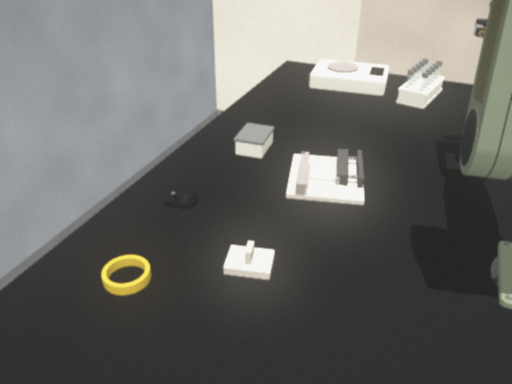

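View pics/wrist0.png

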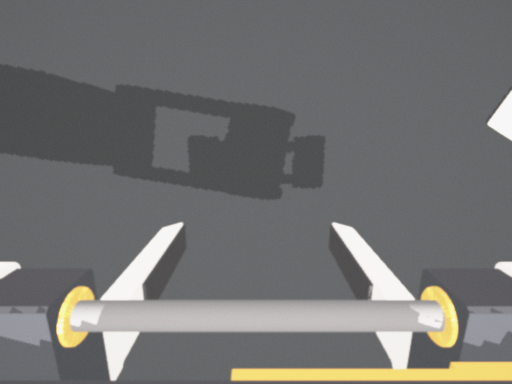

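```bash
python3 - <<'E'
from h import *
z=np.load('/tmp/top0.npz');im=z['im']
a=cv2.resize(im[195:315,275:405],None,fx=6,fy=6,interpolation=cv2.INTER_CUBIC)[:, :790]
save('ts.png',cv2.resize(a,(650,600)))
print(im[195:315,275:405].max((0,1)))
c=(im,z['d'],z['T'],*z['k'])
P=cloud(c)
g=im.min(2)
m=(g>170).astype(np.uint8);m[:100]=0;m[320:]=0
n,l,s,ce=cv2.connectedComponentsWithStats(m)
for i in range(1,n):
    if s[i,4]>150:
        q=P[l==i]; print(s[i],ce[i],np.round(np.percentile(q[:,2],[5,25,50,75,95]),4))
        cn=cv2.findContours((l==i).astype(np.uint8),0,2)[0][0]; r=cv2.minAreaRect(cn); print(r); print(np.round(onplane(c,cv2.boxPoints(r),.018),4))
print(P[235,184],P[254,340])
z=np.load('/tmp/side0.npz');im=z['im']
save('ss.png',cv2.resize(im[130:290,210:380],(640,600),interpolation=cv2.INTER_CUBIC))
E
```

```text
[255 255 255]
[ 350  137   49   36 1457] [373.56280027 154.51201098] [0.0496 0.051  0.0519 0.0529 0.0544]
((373.7810974121094, 154.51931762695312), (32.930885314941406, 45.88057327270508), 84.95755004882812)
[[ 0.7869 -0.2494  0.018 ]
 [ 0.797  -0.3698  0.018 ]
 [ 0.7098 -0.371   0.018 ]
 [ 0.7003 -0.2523  0.018 ]]
[ 289  207   94   94 4795] [332.13284672 246.57997914] [0.0114 0.013  0.0142 0.0159 0.0448]
((338.5384521484375, 252.80770874023438), (76.7425765991211, 84.2852783203125), 74.74488067626953)
[[ 0.5651 -0.0833  0.018 ]
 [ 0.6183 -0.2904  0.018 ]
 [ 0.4353 -0.3291  0.018 ]
 [ 0.3864 -0.1273  0.018 ]]
[ 166  214   37   43 1064] [183.90601504 234.94266917] [0.0143 0.0162 0.0173 0.0185 0.0466]
((183.7921142578125, 234.93255615234375), (36.652103424072266, 29.606502532958984), 77.00537872314453)
[[0.585  0.2194 0.018 ]
 [0.6006 0.1487 0.018 ]
 [0.5128 0.1276 0.018 ]
 [0.4978 0.1975 0.018 ]]
[337 268  40  17 312] [357.15705128 276.25      ] [0.0114 0.0131 0.014  0.0151 0.0178]
((356.49285888671875, 276.4742126464844), (8.45754623413086, 38.5942497253418), 74.47589111328125)
[[ 0.4403 -0.1999  0.018 ]
 [ 0.4635 -0.293   0.018 ]
 [ 0.4439 -0.2973  0.018 ]
 [ 0.4208 -0.2045  0.018 ]]
[0.54754108 0.16722427 0.04905372] [ 0.49672275 -0.21157688  0.01412707]
```

View pics/ts.png

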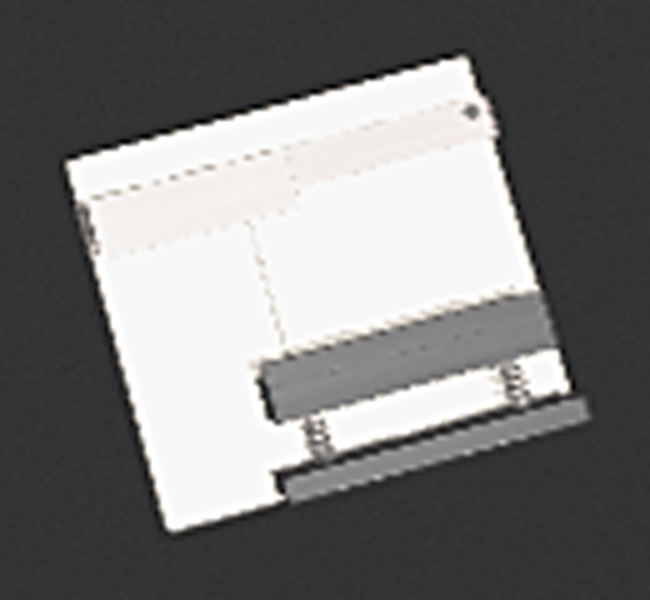

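View pics/ss.png

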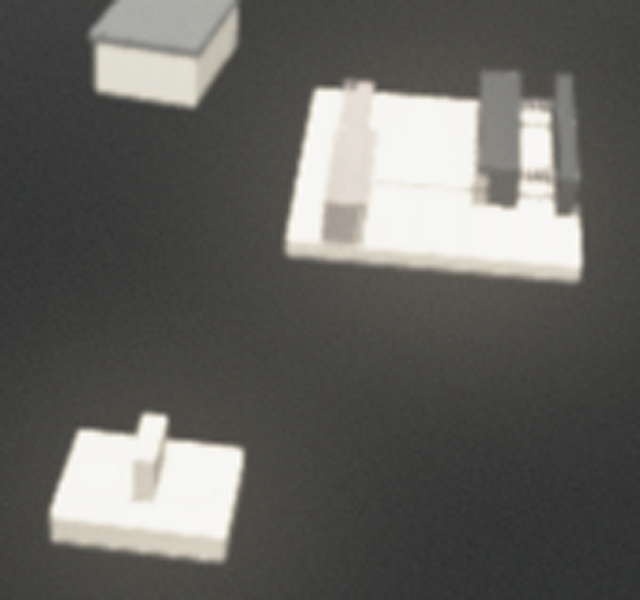

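```bash
python3 - <<'E'
from h import *
s=read_state();M=R.from_quat(s['ee_rot']).as_matrix();print(np.round(M,3))
print(np.round(vision.camera_params('wrist')['hand_eye'],3))
E
```

```text
[[-0.     0.301 -0.954]
 [ 0.002 -0.954 -0.301]
 [-1.    -0.002 -0.   ]]
[[-0.    -0.261  0.965 -0.179]
 [ 1.     0.001  0.    -0.001]
 [-0.001  0.965  0.261 -0.077]
 [ 0.     0.     0.     1.   ]]
```

```bash
python3 -m handwheel '[{"delta_pos":[33,34,0],"rotation":[0,0,0.15],"hand":1},{"delta_pos":[33,34,0],"rotation":[0,0,0.15],"hand":1},{"delta_pos":[33,34,0],"rotation":[0,0,0.15],"hand":1},{"delta_pos":[33,34,0],"rotation":[0,0,0.15],"hand":1},{"delta_pos":[33,34,0],"rotation":[0,0,0.15],"hand":1},{"delta_pos":[33,34,0],"rotation":[0,0,0.15],"hand":1},{"delta_pos":[33,34,0],"rotation":[0,0,0.15],"hand":1},{"delta_pos":[33,34,0],"rotation":[0,0,0.15],"hand":1},{"delta_pos":[33,34,0],"rotation":[0,0,0.15],"hand":1},{"delta_pos":[33,34,0],"rotation":[0,0,0.15],"hand":1},{"delta_pos":[0,0,0],"rotation":[0,0,0],"hand":1}]'
python3 - <<'E'
from h import *
c=cam('wrist'); save('w1.png',c[0]); np.savez('/tmp/w1.npz',im=c[0],d=c[1],T=c[2],k=c[3:])
print(read_state()['joints'])
E
```

```text
t: 1.52
position: [0.5044, -0.2059, 0.205]
ee_rot: [0.437, 0.556, -0.436, 0.556]
wrist_force: [-0.5, -0.1, 0.8]
finger_gap: 0.0939
[-5.49321230e-01  1.42925403e-01  1.61683429e+00 -5.25349684e-04
  1.38286145e+00 -7.86157918e-01]
```

View pics/w1.png

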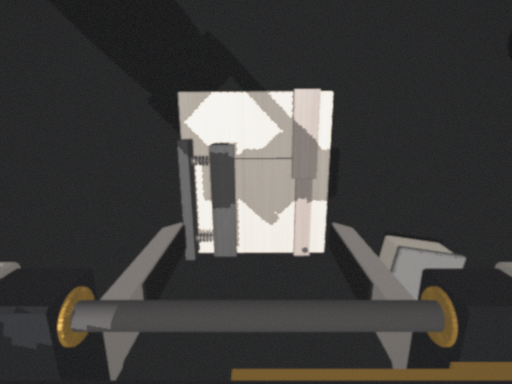

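```bash
python3 - <<'E'
from h import *
z=np.load('/tmp/w1.npz');im=z['im'];c=(im,z['d'],z['T'],*z['k']);P=cloud(c)
save('w1z.png',cv2.resize(im[80:270,165:345],(568,600),interpolation=cv2.INTER_CUBIC))
g=im.max(2); 
m=(g>60).astype(np.uint8);m[:80]=0;m[268:]=0;m[:,:170]=0;m[:,345:]=0
# edges rows scanning
tl=[];tr=[];
for v in range(100,225,5):
    r=g[v,240:345].astype(int); k=np.argmin(np.diff(r[50:]))+290; tr.append((k+.5,v))
for u in range(200,290,5):
    r=g[80:110,u].astype(int); k=np.argmax(np.diff(r))+80; tl.append((u,k+.5))
A=onplane(c,tr,.014);B=onplane(c,tl,.014)
for X in (A,B):
    l=cv2.fitLine(X[:,:2].astype(np.float32),cv2.DIST_HUBER,0,1e-4,1e-4).ravel();print(l,np.degrees(np.arctan2(l[1],l[0])))
ln=[]
for u in range(240,292,3):
    r=g[150:168,u].astype(int); ln.append((u,150+np.argmin(r)))
print([int(x[1]) for x in ln]); X=onplane(c,ln,.014); l=cv2.fitLine(X[:,:2].astype(np.float32),cv2.DIST_HUBER,0,1e-4,1e-4).ravel();print('line',l,np.degrees(np.arctan2(l[1],l[0])))
print(P[120,230],P[200,260],P[200,224],P[130,305],P[220,303],P[200,187])
E
```

```text
[ 0.2421286  -0.97024417  0.5880839  -0.16269842] -75.98779
[ 0.96772945  0.25199145  0.45962322 -0.10812721] 14.5953865
[158, 158, 158, 158, 158, 158, 158, 158, 158, 158, 158, 158, 158, 158, 158, 158, 158, 158]
line [ 0.9712442   0.23808548  0.5106359  -0.17757812] 13.77357
[ 0.45578312 -0.14332341  0.01361305] [ 0.51564204 -0.23285753  0.01434826] [ 0.47138315 -0.23461989  0.04523743] [ 0.542722   -0.13283973  0.04513836] [ 0.57580348 -0.24347842  0.02276708] [ 0.42838765 -0.24511046  0.04540962]
```

View pics/w1z.png

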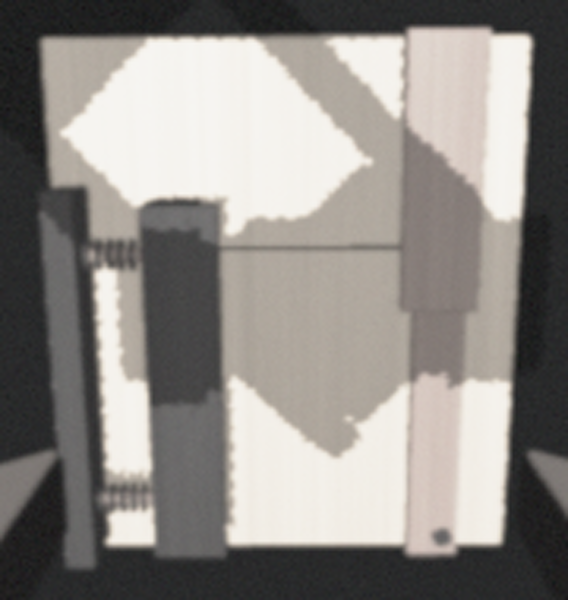

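```bash
cat >> h.py <<'E'
E
python3 - <<'E'
from h import *
z=np.load('/tmp/w1.npz');im=z['im'];c=(im,z['d'],z['T'],*z['k']);P=cloud(c)
for a in (13.8,14.1,14.4):
    a=np.radians(a); ex=np.array([np.cos(a),np.sin(a)]);ey=np.array([-ex[1],ex[0]])
    # y from line & top edge; x from right edge
    xr=np.dot([.58808,-.1627],ex)-.078; yl=np.dot([.51064,-.17758],ey)-.025; yt=np.dot([.45962,-.10813],ey)-.105
    print('orig y from line/top',yl,yt,' origin',xr*ex+yl*ey)
    o=xr*ex+yl*ey
    Q=np.stack([(P[...,:2]-o)@ex,(P[...,:2]-o)@ey,P[...,2]],-1)
    # depth-based profile across x for rows with y in -90..0
    for y0 in (-80,-60,-40,-20):
        s=(abs(Q[...,1]-y0/1000)<.006)&(abs(Q[...,0])<.12)
        q=Q[s]; 
        nose=q[(abs(q[:,2]-.045)<.004)&(q[:,0]>-.08)&(q[:,0]<0)]; sill=q[(abs(q[:,2]-.022)<.002)&(q[:,0]>.02)]
        print(y0,'nose x',np.percentile(nose[:,0],[2,98]).round(4),'sill',np.percentile(sill[:,0],[4,96]).round(4),len(sill))
# image edges
g=im[...,0].astype(int)
a=np.radians(14.1);ex=np.array([np.cos(a),np.sin(a)]);ey=np.array([-ex[1],ex[0]]);o=(np.dot([.58808,-.1627],ex)-.078)*ex+(np.dot([.51064,-.17758],ey)-.025)*ey
for v in range(170,250,8):
    r=g[v]; k=225+np.argmax(np.abs(np.diff(r[225:245]))); 
    rb=(im[v,:,0].astype(int)-im[v,:,2]); k2=285+np.argmax(np.diff(rb[285:305]))
    n=onplane(c,(k+.5,v),.045)[0,:2]-o; s=onplane(c,(k2+.5,v),.022)[0,:2]-o
    print(v,k,k2,'nose',n@ex,n@ey,'sill',s@ex)
E
```

```text
orig y from line/top -0.31925875020427974 -0.3196434974588963  origin [ 0.51733559 -0.2016785 ]
-80 nose x [-0.0668 -0.0393] sill [0.0372 0.0563] 134
-60 nose x [-0.0672 -0.0389] sill [0.0367 0.056 ] 136
-40 nose x [-0.0674 -0.0397] sill [0.0361 0.0564] 150
-20 nose x [-0.0669 -0.0393] sill [0.0367 0.0559] 148
orig y from line/top -0.32162944209267985 -0.32184259272983134  origin [ 0.51744021 -0.2016485 ]
-80 nose x [-0.0673 -0.0399] sill [0.0367 0.0557] 131
-60 nose x [-0.0677 -0.0394] sill [0.0363 0.0556] 134
-40 nose x [-0.0677 -0.04  ] sill [0.0358 0.0561] 150
-20 nose x [-0.0671 -0.0396] sill [0.0365 0.0557] 147
orig y from line/top -0.32399200173508375 -0.3240357431515494  origin [ 0.5175426  -0.20161861]
-80 nose x [-0.0678 -0.0404] sill [0.0362 0.0552] 128
-60 nose x [-0.0681 -0.0398] sill [0.0359 0.0552] 135
-40 nose x [-0.068  -0.0403] sill [0.0355 0.0558] 147
-20 nose x [-0.0674 -0.0398] sill [0.0363 0.0554] 147
170 234 299 nose -0.039213610889148105 0.01547016988145314 sill 0.03988305173790962
178 234 287 nose -0.0394584639316328 0.005964813776143458 sill 0.025160484264313842
186 234 289 nose -0.039706877300303575 -0.003678756532700657 sill 0.027904122916029277
194 234 298 nose -0.03995892921813571 -0.013463577712411577 sill 0.03959277625584136
202 236 290 nose -0.03781419222638494 -0.023406366707286977 sill 0.029668285310368036
210 237 293 nose -0.03684675113647778 -0.0334900837247472 sill 0.03379761780924047
218 237 293 nose -0.03708304774136919 -0.04371791898232075 sill 0.03408668376107619
226 237 292 nose -0.037322909860019425 -0.05410008353019847 sill 0.03306959953548308
234 236 293 nose -0.03880316760225714 -0.0646331292275329 sill 0.03467799979974581
242 237 292 nose -0.037813658387372245 -0.07534158673744046 sill 0.03364986409954259
```

```bash
python3 -m handwheel '[{"delta_pos":[6,54,0],"rotation":[0,0,0],"hand":1},{"delta_pos":[6,54,0],"rotation":[0,0,0],"hand":1},{"delta_pos":[6,54,-5],"rotation":[0,0,0],"hand":1},{"delta_pos":[6,54,-10],"rotation":[0,0,0],"hand":1},{"delta_pos":[6,54,-10],"rotation":[0,0,0],"hand":1},{"delta_pos":[6,54,-10],"rotation":[0,0,0],"hand":1},{"delta_pos":[6,54,-10],"rotation":[0,0,0],"hand":1},{"delta_pos":[0,0,0],"rotation":[0,0,0],"hand":1}]'
python3 - <<'E'
from h import *
c=cam('wrist'); save('w2.png',c[0]); np.savez('/tmp/w2.npz',im=c[0],d=c[1],T=c[2],k=c[3:])
P=cloud(c);im=c[0]
m=((im.min(2)>60)&(P[...,2]>.009)&(P[...,2]<.027)&(abs(P[...,0]-.549)<.09)&(abs(P[...,1]-.173)<.09)).astype(np.uint8)
save('w2m.png',np.dstack([m*255]*3))
cn=max(cv2.findContours(m,0,1)[0],key=cv2.contourArea)
X=onplane(c,cn.reshape(-1,2),.018)[:,:2]
r=cv2.minAreaRect((X*1000).astype(np.float32));print('plate',r)
t=(P[...,2]>.04)&(P[...,2]<.056)&(abs(P[...,0]-.549)<.04)&(abs(P[...,1]-.173)<.04)
print('tab',t.sum(),cv2.minAreaRect((P[t][:,:2]*1000).astype(np.float32)),np.median(P[t],0))
E
```

```text
t: 2.58
position: [0.544, 0.1712, 0.1591]
ee_rot: [0.437, 0.556, -0.438, 0.555]
wrist_force: [-0.6, -1.7, 0.1]
finger_gap: 0.0939
plate ((551.2703247070312, 178.10426330566406), (89.64279174804688, 70.75947570800781), 13.343232154846191)
tab 400 ((551.6982421875, 177.9487762451172), (11.255207061767578, 35.3067626953125), 13.80933952331543) [0.55129506 0.17895021 0.04781254]
```

View pics/w2.png

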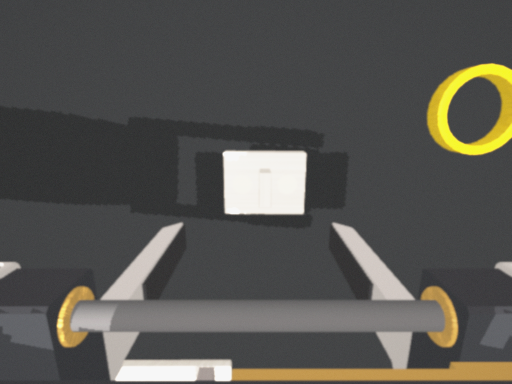

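View pics/w2m.png

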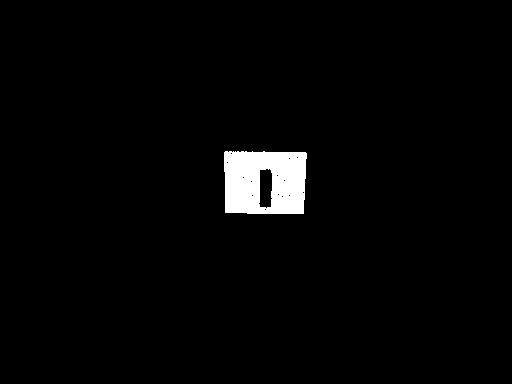

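```bash
python3 -m handwheel '[{"delta_pos":[7,7,-30],"rotation":[0,0,0],"hand":1},{"delta_pos":[0,0,-40],"rotation":[0,0,0],"hand":0.6},{"delta_pos":[0,0,-40],"rotation":[0,0,0],"hand":0.5},{"delta_pos":[0,0,-20],"rotation":[0,0,0],"hand":0.4},{"delta_pos":[0,0,-8],"rotation":[0,0,0],"hand":0.3},{"delta_pos":[0,0,0],"rotation":[0,0,0],"hand":0},{"delta_pos":[0,0,0],"rotation":[0,0,0],"hand":0},{"delta_pos":[0,0,0],"rotation":[0,0,0],"hand":0},{"delta_pos":[0,0,0],"rotation":[0,0,0],"hand":0},{"delta_pos":[0,0,0],"rotation":[0,0,0],"hand":0}]'
```

```text
t: 3.88
position: [0.5513, 0.1766, 0.0229]
ee_rot: [0.437, 0.556, -0.438, 0.555]
wrist_force: [-2.7, -1.0, 5.9]
finger_gap: 0.0115
```

```bash
python3 -m handwheel '[{"delta_pos":[0,0,30],"rotation":[0,0,0],"hand":0},{"delta_pos":[0,0,50],"rotation":[0,0,0],"hand":0},{"delta_pos":[0,0,50],"rotation":[0,0,0],"hand":0},{"delta_pos":[0,0,0],"rotation":[0,0,0],"hand":0}]'
python3 - <<'E'
from h import *
c=cam('wrist'); save('w3.png',c[0]);print(read_state()['position'],read_state()['finger_gap'])
P=cloud(c);s=read_state();p=s['position']
L=(P-p)@R.from_quat(s['ee_rot']).as_matrix()
m=(np.abs(L[...,0])<.04)&(np.abs(L[...,1])<.06)&(np.abs(L[...,2])<.06)
np.savez('/tmp/w3.npz',im=c[0],d=c[1],T=c[2],k=c[3:],L=L)
q=L[m];print(len(q),np.percentile(q,[1,50,99],axis=0).round(4))
E
```

```text
t: 4.38
position: [0.5559, 0.1775, 0.1572]
ee_rot: [0.441, 0.553, -0.435, 0.558]
wrist_force: [-0.1, 0.5, -3.5]
finger_gap: 0.0118
[0.55332766 0.17701296 0.15384574] 0.011901183788138548
11267 [[-0.0369 -0.0402 -0.0356]
 [ 0.0014  0.0034 -0.013 ]
 [ 0.0163  0.0475  0.0232]]
```

View pics/w3.png

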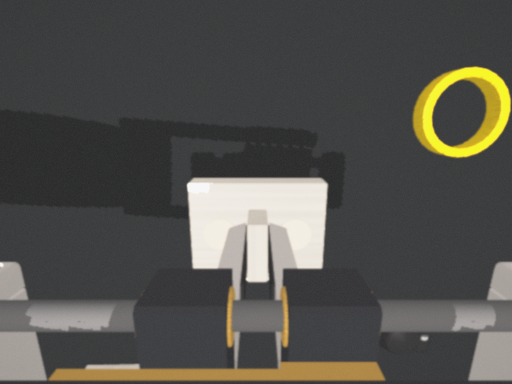

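```bash
python3 -m handwheel '[{"delta_pos":[-1,-40,0],"rotation":[0,0,0],"hand":0},{"delta_pos":[-2,-50,0],"rotation":[0,0,0.005],"hand":0},{"delta_pos":[-2,-50,0],"rotation":[0,0,0.005],"hand":0},{"delta_pos":[-2,-50,0],"rotation":[0,0,0],"hand":0},{"delta_pos":[-2,-50,0],"rotation":[0,0,0],"hand":0},{"delta_pos":[-2,-50,0],"rotation":[0,0,0],"hand":0},{"delta_pos":[-2,-50,0],"rotation":[0,0,0],"hand":0},{"delta_pos":[-2,-50,0],"rotation":[0,0,0],"hand":0},{"delta_pos":[-1,-35,0],"rotation":[0,0,0],"hand":0},{"delta_pos":[0,0,0],"rotation":[0,0,0],"hand":0},{"delta_pos":[0,0,0],"rotation":[0,0,0],"hand":0},{"delta_pos":[0,0,0],"rotation":[0,0,0],"hand":0}]'
python3 - <<'E'
from h import *
s=read_state();print(s['position'],np.round(R.from_quat(s['ee_rot']).as_matrix(),4),s['joints'],s['wrist_force'])
o=np.array([.5174,-.2017]);a=np.radians(14);ex=np.array([np.cos(a),np.sin(a)]);ey=np.array([-ex[1],ex[0]])
d=s['position'][:2]-o;print('stage xy',d@ex,d@ey)
E
```

```text
t: 5.92
position: [0.5355, -0.2467, 0.151]
ee_rot: [0.435, 0.559, -0.435, 0.557]
wrist_force: [-0.3, 0.1, -3.4]
finger_gap: 0.0115
[ 0.53547912 -0.24665738  0.15104615] [[-0.0021  0.9698  0.2439]
 [ 0.0017  0.2439 -0.9698]
 [-1.     -0.0016 -0.0022]] [-5.78568033e-01  2.87105974e-01  1.55861732e+00  3.05691075e-04
  1.29859259e+00 -8.25032641e-01] [-0.27801262  0.08178365 -3.39278712]
stage xy 0.006665922252648306 -0.04799568934042928
```

```bash
python3 -m handwheel '[{"delta_pos":[1,0,0],"rotation":[0.0315,-0.126,0],"hand":0},{"delta_pos":[0,0,-20],"rotation":[0.0315,-0.126,0],"hand":0},{"delta_pos":[0,0,-20],"rotation":[0,0,0],"hand":0},{"delta_pos":[0,0,-20],"rotation":[0,0,0],"hand":0},{"delta_pos":[0,0,0],"rotation":[0,0,0],"hand":0},{"delta_pos":[0,0,0],"rotation":[0,0,0],"hand":0}]'
cat > st.py <<'E'
from h import *
o=np.array([.5174,-.2017]);a=np.radians(14.1);ex=np.array([np.cos(a),np.sin(a)]);ey=np.array([-ex[1],ex[0]])
def rep():
    s=read_state();M=R.from_quat(s['ee_rot']).as_matrix()
    W=np.array([[*ex,0],[*ey,0],[0,0,1]]);S=W@M
    p=W@(s['position']-np.array([*o,.014]))
    up=-S[:,0]; X=S[:,1]
    B=p-.0229*up-.045*X; Tc=B+.018*up; C=B+.09*X
    f=W@s['wrist_force']
    print('t',round(s['t'],2),'tcp',(p*1e3).round(1),'tilt',round(np.degrees(np.arctan2(X[2],X[0])),2),'yaw',round(np.degrees(np.arctan2(X[1],X[0])),2),'roll',round(np.degrees(np.arcsin(up[1])),2),'B',(B*1e3).round(1),'T',(Tc*1e3).round(1),'C',(C*1e3).round(1),'F',f.round(1),'M',np.round(W@s['torque'],2),'gap',s['finger_gap'])
if __name__=='__main__': rep()
E
python3 st.py; python3 - <<'E'
from h import *
for n in ('side','wrist'):
    c=cam(n);im=c[0]
    save(n+'4.png',cv2.resize(im[100:240,240:410],(728,600),interpolation=cv2.INTER_CUBIC) if n=='side' else im)
E
```

```text
t: 6.68
position: [0.5377, -0.248, 0.0932]
ee_rot: [0.503, 0.496, -0.359, 0.61]
wrist_force: [0.4, -0.8, -3.8]
finger_gap: 0.0118
t 6.67 tcp [  8.4 -49.8  79.2] tilt 14.91 yaw 0.02 roll 0.05 B [-29.2 -49.8  45.5] T [-33.8 -49.8  62.9] C [ 57.8 -49.8  68.6] F [ 0.2 -0.9 -3.8] M [ 0.01  0.19 -0.04] gap 0.011799271579089297
```

View pics/side4.png

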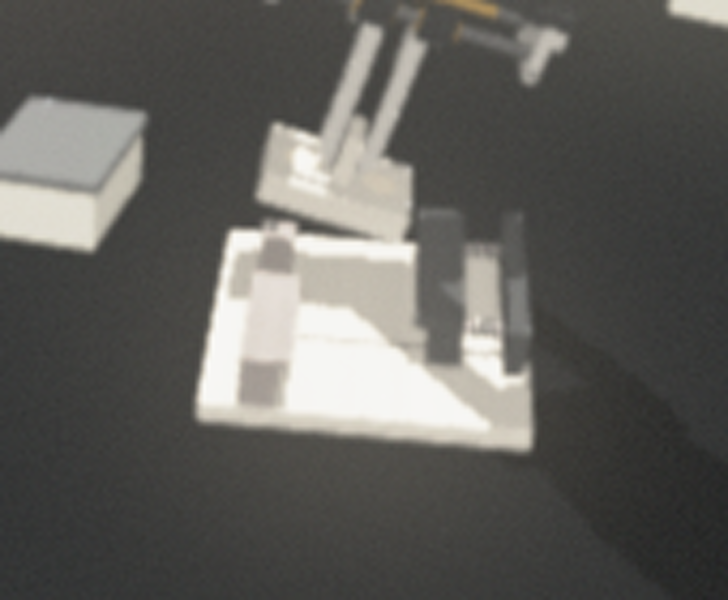

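View pics/wrist4.png

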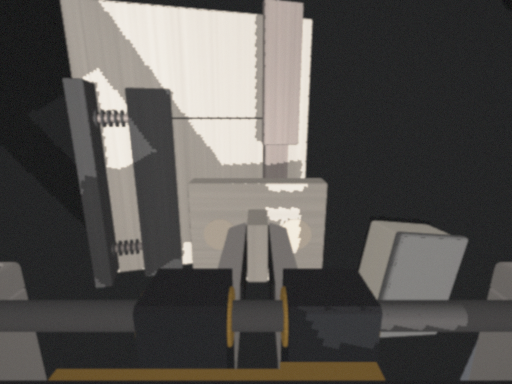

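```bash
python3 -m handwheel '[{"delta_pos":[0,0,-12],"rotation":[0,0,0],"hand":0},{"delta_pos":[0,0,-12],"rotation":[0,0,0],"hand":0},{"delta_pos":[0,0,-10],"rotation":[0,0,0],"hand":0},{"delta_pos":[0,0,-6],"rotation":[0,0,0],"hand":0},{"delta_pos":[0,0,-2],"rotation":[0,0,0],"hand":0},{"delta_pos":[0,0,0],"rotation":[0,0,0],"hand":0},{"delta_pos":[0,0,0],"rotation":[0,0,0],"hand":0}]'; python3 st.py
```

```text
t: 7.65
position: [0.5375, -0.2487, 0.0509]
ee_rot: [0.504, 0.496, -0.359, 0.609]
wrist_force: [0.7, -0.5, -2.4]
finger_gap: 0.0116
t 7.65 tcp [  8.  -50.4  36.9] tilt 14.92 yaw -0.05 roll 0.06 B [-29.6 -50.4   3.2] T [-34.2 -50.4  20.6] C [ 57.4 -50.5  26.4] F [ 0.5 -0.6 -2.4] M [-0.06  0.17 -0.07] gap 0.011647388857027484
```

```bash
python3 -m handwheel '[{"delta_pos":[0,0,-1.7],"rotation":[0,0,0],"hand":0},{"delta_pos":[-2.9,-0.7,0],"rotation":[0,0,0],"hand":0},{"delta_pos":[-2.9,-0.7,0],"rotation":[0,0,0],"hand":0},{"delta_pos":[-1.9,-0.5,0],"rotation":[0,0,0],"hand":0},{"delta_pos":[-1.9,-0.5,0],"rotation":[0,0,0],"hand":0},{"delta_pos":[0,0,0],"rotation":[0,0,0],"hand":0},{"delta_pos":[0,0,0],"rotation":[0,0,0],"hand":0}]'; python3 st.py
python3 -m handwheel '[{"delta_pos":[-1.9,-0.5,0],"rotation":[0,0,0],"hand":0},{"delta_pos":[0,0,0],"rotation":[0,0,0],"hand":0},{"delta_pos":[0,0,0],"rotation":[0,0,0],"hand":0}]'; python3 st.py
python3 -m handwheel '[{"delta_pos":[-1.9,-0.5,0],"rotation":[0,0,0],"hand":0},{"delta_pos":[0,0,0],"rotation":[0,0,0],"hand":0},{"delta_pos":[0,0,0],"rotation":[0,0,0],"hand":0}]'; python3 st.py
```

```text
t: 8.52
position: [0.5276, -0.2508, 0.0488]
ee_rot: [0.504, 0.496, -0.359, 0.609]
wrist_force: [-0.2, -0.0, -3.2]
finger_gap: 0.0116
t 8.53 tcp [ -2.1 -50.1  34.8] tilt 14.89 yaw -0.06 roll 0.02 B [-39.7 -50.    1.1] T [-44.3 -50.   18.5] C [ 47.3 -50.1  24.2] F [-0.2  0.  -3.2] M [-0.06  0.17 -0.01] gap 0.011641555070169615
t: 8.9
position: [0.5256, -0.2512, 0.0487]
ee_rot: [0.504, 0.496, -0.359, 0.609]
wrist_force: [0.2, -0.3, -2.9]
finger_gap: 0.0119
t 8.9 tcp [ -4.1 -50.   34.7] tilt 14.88 yaw -0.07 roll 0.02 B [-41.7 -50.    1. ] T [-46.3 -50.   18.4] C [ 45.3 -50.1  24.2] F [ 0.1 -0.3 -2.9] M [-0.1   0.23 -0.04] gap 0.01190760941535267
t: 9.28
position: [0.5237, -0.2518, 0.0488]
ee_rot: [0.504, 0.496, -0.359, 0.609]
wrist_force: [-0.3, -0.3, -3.0]
finger_gap: 0.0114
t 9.28 tcp [ -6.1 -50.1  34.8] tilt 14.88 yaw -0.07 roll 0.02 B [-43.7 -50.    1.1] T [-48.3 -50.   18.5] C [ 43.3 -50.1  24.2] F [-0.4 -0.2 -3. ] M [-0.11  0.2   0.05] gap 0.011424654450041262
```

```bash
for i in 1 ; do python3 -m handwheel '[{"delta_pos":[-1.9,-0.5,0],"rotation":[0,0,0],"hand":0},{"delta_pos":[0,0,0],"rotation":[0,0,0],"hand":0},{"delta_pos":[0,0,0],"rotation":[0,0,0],"hand":0}]' >/dev/null; python3 st.py; done
python3 -m handwheel '[{"delta_pos":[-1.9,-0.5,0],"rotation":[0,0,0],"hand":0},{"delta_pos":[0,0,0],"rotation":[0,0,0],"hand":0},{"delta_pos":[0,0,0],"rotation":[0,0,0],"hand":0}]'>/dev/null; python3 st.py
python3 -m handwheel '[{"delta_pos":[-1.9,-0.5,0],"rotation":[0,0,0],"hand":0},{"delta_pos":[0,0,0],"rotation":[0,0,0],"hand":0},{"delta_pos":[0,0,0],"rotation":[0,0,0],"hand":0}]'>/dev/null; python3 st.py
```

```text
t 9.65 tcp [ -7.6 -50.1  34.9] tilt 14.93 yaw -0.07 roll 0.03 B [-45.2 -50.1   1.2] T [-49.9 -50.1  18.6] C [ 41.7 -50.2  24.4] F [ 2.6  1.9 -2.9] M [ 0.02 -0.29 -0.02] gap 0.011881488910177852
t 10.03 tcp [ -9.8 -50.2  34.9] tilt 14.9 yaw -0.07 roll 0.03 B [-47.4 -50.1   1.2] T [-52.1 -50.1  18.6] C [ 39.5 -50.2  24.3] F [ 2.7  0.8 -3.4] M [ 0.01 -0.49  0.03] gap 0.011469967631544724
t 10.4 tcp [-11.8 -50.2  34.9] tilt 14.9 yaw -0.07 roll 0.02 B [-49.4 -50.1   1.2] T [-54.1 -50.1  18.6] C [ 37.5 -50.2  24.3] F [ 4.  -0.1 -3.3] M [ 0.03 -0.63  0.02] gap 0.011716398277151907
```

```bash
python3 -m handwheel '[{"delta_pos":[-1.9,-0.5,0],"rotation":[0,0,0],"hand":0},{"delta_pos":[0,0,0],"rotation":[0,0,0],"hand":0},{"delta_pos":[0,0,0],"rotation":[0,0,0],"hand":0}]'>/dev/null; python3 st.py
python3 -m handwheel '[{"delta_pos":[-1.9,-0.5,0],"rotation":[0,0,0],"hand":0},{"delta_pos":[0,0,0],"rotation":[0,0,0],"hand":0},{"delta_pos":[0,0,0],"rotation":[0,0,0],"hand":0}]'>/dev/null; python3 st.py
python3 -m handwheel '[{"delta_pos":[-1,-0.2,0],"rotation":[0,0,0],"hand":0},{"delta_pos":[0,0,0],"rotation":[0,0,0],"hand":0},{"delta_pos":[0,0,0],"rotation":[0,0,0],"hand":0}]'>/dev/null; python3 st.py
```

```text
t 10.78 tcp [-13.8 -50.2  34.9] tilt 14.9 yaw -0.07 roll 0.02 B [-51.4 -50.1   1.2] T [-56.1 -50.1  18.6] C [ 35.5 -50.3  24.3] F [ 3.4 -0.  -2.2] M [ 0.08 -0.7  -0.02] gap 0.011909634001199132
t 11.15 tcp [-15.8 -50.2  34.9] tilt 14.9 yaw -0.06 roll 0.02 B [-53.4 -50.2   1.2] T [-58.  -50.2  18.6] C [ 33.6 -50.3  24.3] F [ 4.7  0.8 -3.4] M [ 0.08 -0.8   0.04] gap 0.012336151635142468
t 11.53 tcp [-16.7 -50.2  34.9] tilt 14.91 yaw -0.07 roll 0.03 B [-54.3 -50.2   1.2] T [-58.9 -50.2  18.6] C [ 32.7 -50.3  24.3] F [ 4.3  1.3 -1.7] M [ 0.14 -0.9  -0.01] gap 0.011535444932828213
```

```bash
python3 -m handwheel '[{"delta_pos":[0.6,0.15,-1.8],"rotation":[-0.0106,0.042,0],"hand":0},{"delta_pos":[0.6,0.15,-1.8],"rotation":[-0.0106,0.042,0],"hand":0},{"delta_pos":[0,0,0],"rotation":[0,0,0],"hand":0},{"delta_pos":[0,0,0],"rotation":[0,0,0],"hand":0}]'>/dev/null; python3 st.py
python3 -m handwheel '[{"delta_pos":[0.4,0.1,-1.9],"rotation":[-0.0106,0.042,0],"hand":0},{"delta_pos":[0.5,0.1,-1.9],"rotation":[-0.0106,0.042,0],"hand":0},{"delta_pos":[0,0,0],"rotation":[0,0,0],"hand":0},{"delta_pos":[0,0,0],"rotation":[0,0,0],"hand":0}]'>/dev/null; python3 st.py
```

```text
t 12.03 tcp [-15.1 -50.2  31.2] tilt 9.97 yaw -0.05 roll 0.05 B [-55.5 -50.2   0.9] T [-58.6 -50.2  18.6] C [ 33.2 -50.3  16.5] F [ 5.5  1.1 -3.1] M [ 0.16 -0.94  0.03] gap 0.011664732758547259
t 12.53 tcp [-14.  -50.3  27.5] tilt 5.04 yaw -0.05 roll 0.05 B [-56.8 -50.3   0.7] T [-58.4 -50.2  18.6] C [ 32.8 -50.3   8.6] F [ 4.7  0.5 -3. ] M [ 0.18 -1.04  0.02] gap 0.011590199057733355
```

```bash
python3 -m handwheel '[{"delta_pos":[0,0,-1.9],"rotation":[-0.0106,0.042,0],"hand":0},{"delta_pos":[0,0,0],"rotation":[0,0,0],"hand":0}]'>/dev/null; python3 st.py
python3 -m handwheel '[{"delta_pos":[0,0,-2],"rotation":[-0.011,0.0435,0],"hand":0},{"delta_pos":[0,0,0],"rotation":[0,0,0],"hand":0},{"delta_pos":[0,0,0],"rotation":[0,0,0],"hand":0}]'>/dev/null; python3 st.py
```

```text
t 12.78 tcp [-13.6 -50.3  25.5] tilt 2.57 yaw -0.03 roll 0.06 B [-57.6 -50.3   0.6] T [-58.4 -50.3  18.6] C [ 32.4 -50.3   4.7] F [ 3.9  1.3 -2.8] M [ 0.22 -1.01  0.01] gap 0.011699312797810087
t 13.15 tcp [-13.8 -50.3  23.5] tilt 0.03 yaw -0.05 roll 0.06 B [-58.8 -50.3   0.6] T [-58.8 -50.3  18.6] C [ 31.2 -50.4   0.7] F [ 5.2  1.1 -2.6] M [ 0.23 -1.12 -0.06] gap 0.01175809543504116
```

```bash
python3 -m handwheel '[{"delta_pos":[0,0,-0.6],"rotation":[0,0,0],"hand":0},{"delta_pos":[0,0,0],"rotation":[0,0,0],"hand":0},{"delta_pos":[0,0,0],"rotation":[0,0,0],"hand":0}]'>/dev/null; python3 st.py
python3 -m handwheel '[{"delta_pos":[1.9,0.5,0],"rotation":[0,0,0],"hand":0},{"delta_pos":[0,0,0],"rotation":[0,0,0],"hand":0},{"delta_pos":[0,0,0],"rotation":[0,0,0],"hand":0}]'>/dev/null; python3 st.py
python3 -m handwheel '[{"delta_pos":[1,0.2,0],"rotation":[0,0,0],"hand":0},{"delta_pos":[0,0,0],"rotation":[0,0,0],"hand":0},{"delta_pos":[0,0,0],"rotation":[0,0,0],"hand":0}]'>/dev/null; python3 st.py
```

```text
t 13.53 tcp [-13.8 -50.4  23.3] tilt 0.04 yaw -0.07 roll 0.07 B [-58.8 -50.3   0.4] T [-58.8 -50.3  18.4] C [ 31.2 -50.5   0.4] F [ 6.2  1.1 -2.3] M [ 0.26 -1.12 -0.05] gap 0.011701482170695054
t 13.9 tcp [-12.3 -50.4  23.2] tilt -0.04 yaw -0.06 roll 0.07 B [-57.3 -50.4   0.3] T [-57.3 -50.3  18.3] C [ 32.7 -50.5   0.3] F [ 4.7  2.9 -0.2] M [ 0.26 -0.98  0.01] gap 0.011854455342217785
t 14.28 tcp [-11.6 -50.5  23. ] tilt -0.08 yaw -0.06 roll 0.07 B [-56.7 -50.4   0.2] T [-56.6 -50.4  18.2] C [ 33.3 -50.5   0.1] F [ 5.4  1.8 -0.1] M [ 0.17 -0.92 -0.02] gap 0.011856391113620132
```

```bash
python3 -m handwheel '[{"delta_pos":[1,0.2,0],"rotation":[0,0,0],"hand":0},{"delta_pos":[0,0,0],"rotation":[0,0,0],"hand":0},{"delta_pos":[0,0,0],"rotation":[0,0,0],"hand":0}]'>/dev/null; python3 st.py
python3 -m handwheel '[{"delta_pos":[1,0.2,0],"rotation":[0,0,0],"hand":0},{"delta_pos":[0,0,0],"rotation":[0,0,0],"hand":0},{"delta_pos":[0,0,0],"rotation":[0,0,0],"hand":0}]'>/dev/null; python3 st.py
python3 - <<'E'
from h import *
for n in ('side','wrist'):
    c=cam(n);im=c[0]
    save(n+'5.png',cv2.resize(im[100:240,240:410],(728,600),interpolation=cv2.INTER_CUBIC) if n=='side' else im)
E
```

```text
t 14.65 tcp [-10.7 -50.4  22.9] tilt -0.09 yaw -0.06 roll 0.05 B [-55.8 -50.4   0.1] T [-55.8 -50.4  18.1] C [ 34.2 -50.5  -0.1] F [ 4.9  0.8 -0. ] M [ 0.02 -0.89 -0.01] gap 0.011832629427168175
t 15.03 tcp [-10.4 -50.5  22.9] tilt -0.17 yaw -0.05 roll 0.04 B [-55.5 -50.4   0.1] T [-55.5 -50.4  18.1] C [ 34.5 -50.5  -0.1] F [-0.3  0.   2.5] M [-0.08 -0.13 -0.  ] gap 0.011521091829800129
```

View pics/side5.png

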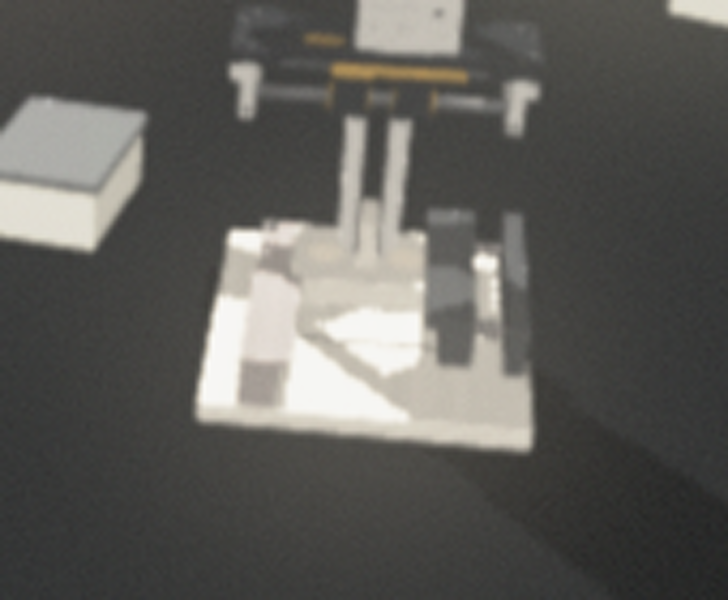

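View pics/wrist5.png

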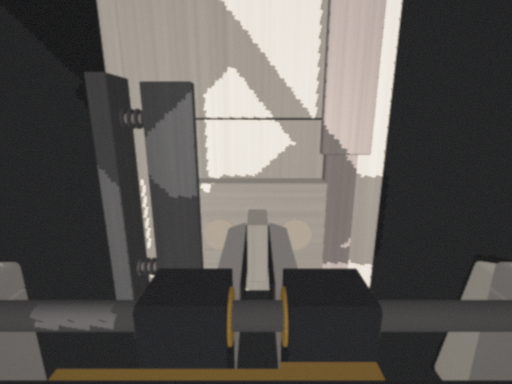

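```bash
cat > ln.py <<'E'
from st import *
def meas(tag):
    c=cam('wrist');im=c[0];g=im[...,1].astype(float);save('wl_%s.png'%tag,im)
    P=cloud(c);W=np.array([[*ex,0],[*ey,0],[0,0,1]]);Q=(P-np.array([*o,.014]))@W.T
    # plate top points by depth: z 0.018 over floor
    E=[];L=[]
    for u in range(206,320,4):
        col=Q[:,u]; k=np.where((abs(col[:,2]-.018)<.005)&(abs(col[:,0]+.01)<.043)&(col[:,1]<.04))[0]
        if len(k)>5:
            E.append((u,k.min()-.5))
        # line: darkest narrow row on the floor
        f=np.where((abs(col[:,2])<.005)&(abs(col[:,1]-.025)<.014))[0]
        if len(f)>5:
            r=g[f.min():f.max()+1,u]; b=cv2.medianBlur(r.astype(np.float32)[:,None],5).ravel() ; d=b-r
            if d.max()>15: L.append((u,f.min()+int(np.argmax(d))))
    for nm,X,z in (('edge',E,.032),('line',L,.014)):
        if X:
            q=(onplane(c,X,z)-np.array([*o,.014]))@W.T
            print(nm,len(X),'px',np.median(np.array(X)[:,1]),'y med',np.median(q[:,1]).round(4),'slope',np.polyfit(q[:,0],q[:,1],1)[0].round(4))
import sys; meas(sys.argv[1]); rep()
E
python3 ln.py a
```

```text
edge 29 px 181.5 y med -0.0139 slope -0.0036
line 29 px 118.0 y med 0.0252 slope -0.0032
t 15.18 tcp [-10.4 -50.4  22.9] tilt -0.17 yaw -0.05 roll 0.04 B [-55.5 -50.4   0.1] T [-55.4 -50.4  18.1] C [ 34.5 -50.5  -0.1] F [-0.7 -0.6  3.9] M [-0.05  0.07 -0.01] gap 0.011890469920270447
```

```bash
python3 -m handwheel '[{"delta_pos":[-1.2,4.9,0],"rotation":[0,0,0],"hand":0},{"delta_pos":[-1.2,4.9,0],"rotation":[0,0,0],"hand":0},{"delta_pos":[-1.2,4.8,0],"rotation":[0,0,0],"hand":0},{"delta_pos":[0,0,0],"rotation":[0,0,0],"hand":0}]'; python3 st.py;  python3 -m handwheel '[{"delta_pos":[-1.2,4.9,0],"rotation":[0,0,0],"hand":0},{"delta_pos":[-1.2,4.8,0],"rotation":[0,0,0],"hand":0},{"delta_pos":[-1.2,4.8,0],"rotation":[0,0,0],"hand":0},{"delta_pos":[0,0,0],"rotation":[0,0,0],"hand":0},{"delta_pos":[0,0,0],"rotation":[0,0,0],"hand":0}]'; python3 ln.py b
```

```text
t: 15.68
position: [0.5167, -0.2416, 0.0372]
ee_rot: [0.433, 0.556, -0.437, 0.559]
wrist_force: [-0.1, -7.4, -0.7]
finger_gap: 0.0122
t 15.68 tcp [-10.4 -38.5  23.2] tilt -0.14 yaw -0.02 roll 0.41 B [-55.4 -38.6   0.5] T [-55.4 -38.5  18.5] C [ 34.6 -38.7   0.2] F [-1.9 -7.1 -0.7] M [-1.54  0.31 -0.05] gap 0.01219667319332984
t: 16.3
position: [0.5131, -0.2271, 0.0372]
ee_rot: [0.433, 0.556, -0.437, 0.559]
wrist_force: [-0.7, -6.7, -0.2]
finger_gap: 0.0122
edge 29 px 181.5 y med 0.0129 slope -0.0261
line 29 px 159.0 y med 0.0247 slope -0.004
t 16.35 tcp [-10.3 -23.6  23.2] tilt -0.14 yaw -0.02 roll 0.4 B [-55.4 -23.7   0.4] T [-55.4 -23.6  18.4] C [ 34.6 -23.7   0.2] F [-2.4 -7.  -0.1] M [-1.61  0.39 -0.08] gap 0.011973336639996968
```

View pics/wl_b.png

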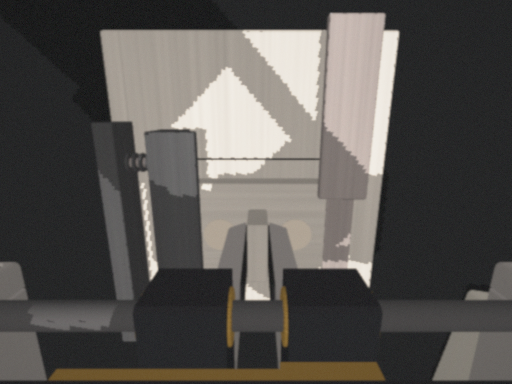

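```bash
python3 -m handwheel '[{"delta_pos":[-0.7,2.9,0],"rotation":[0,0,0],"hand":0},{"delta_pos":[-0.7,2.9,0],"rotation":[0,0,0],"hand":0},{"delta_pos":[-0.7,2.9,0],"rotation":[0,0,0],"hand":0},{"delta_pos":[-0.2,1,0],"rotation":[0,0,0],"hand":0},{"delta_pos":[0,0,0],"rotation":[0,0,0],"hand":0},{"delta_pos":[0,0,0],"rotation":[0,0,0],"hand":0}]'; python3 ln.py c
```

```text
t: 17.1
position: [0.5109, -0.2182, 0.0373]
ee_rot: [0.432, 0.556, -0.437, 0.559]
wrist_force: [-0.5, -9.3, -0.4]
finger_gap: 0.0122
edge 29 px 181.5 y med 0.0221 slope -0.0574
line 29 px 172.0 y med 0.0248 slope -0.0024
t 17.15 tcp [-10.3 -14.4  23.3] tilt -0.15 yaw -0.01 roll 0.47 B [-55.4 -14.5   0.5] T [-55.3 -14.4  18.5] C [ 34.6 -14.6   0.3] F [-2.9 -8.4 -1.1] M [-1.93  0.5  -0.04] gap 0.011932341961883452
```

```bash
python3 - <<'E'
import cv2
a=cv2.imread('pics/wl_c.png')[140:240,180:340]
cv2.imwrite('pics/wlcz.png',cv2.resize(a,(800,500),interpolation=cv2.INTER_CUBIC))
E
```

```text
(no output)
```

View pics/wlcz.png

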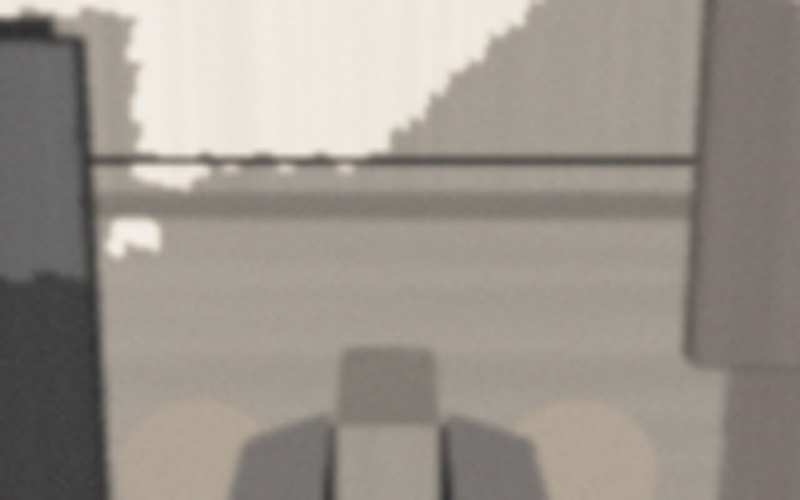

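```bash
cat > e2.py <<'E'
from st import *
import sys
def go(tag):
    c=cam('wrist');im=c[0];save('we_%s.png'%tag,im)
    W=np.array([[*ex,0],[*ey,0],[0,0,1]])
    pr=im[150:230,225:310].mean(2); 
    prof=np.median(pr,1)
    print([(150+i,int(x)) for i,x in enumerate(prof) if 10<i<45])
    return c,W
c,W=go(sys.argv[1]); rep()
for v,z in ((171.8,.014),(178.2,.014),(183.4,.032)):
    q=(onplane(c,[(257,v)],z)-np.array([*o,.014]))@W.T; print(v,q.round(4))
for v in range(165,192): 
    d=c[1][v,257]; 
P=cloud(c);Q=(P-np.array([*o,.014]))@W.T
print([(v,(Q[v,270,1:]*1e3).round(1).tolist()) for v in range(168,190)])
E
python3 e2.py d
```

```text
[(161, 158), (162, 157), (163, 158), (164, 157), (165, 157), (166, 157), (167, 156), (168, 157), (169, 157), (170, 146), (171, 105), (172, 89), (173, 133), (174, 153), (175, 156), (176, 155), (177, 151), (178, 138), (179, 126), (180, 123), (181, 122), (182, 124), (183, 132), (184, 146), (185, 153), (186, 154), (187, 154), (188, 154), (189, 153), (190, 153), (191, 153), (192, 155), (193, 156), (194, 157)]
t 17.2 tcp [-10.3 -14.4  23.3] tilt -0.15 yaw -0.01 roll 0.47 B [-55.4 -14.6   0.5] T [-55.3 -14.4  18.5] C [ 34.6 -14.6   0.3] F [-3.5 -9.  -0.4] M [-1.92  0.48 -0.05] gap 0.012307230683445629
171.8 [[-0.0097  0.0249  0.    ]]
178.2 [[-0.0097  0.0204  0.    ]]
183.4 [[-0.0096  0.0209  0.018 ]]
[(168, [27.7, 0.8]), (169, [26.7, -0.8]), (170, [26.3, 0.5]), (171, [25.5, 0.0]), (172, [25.0, 1.0]), (173, [24.1, 0.3]), (174, [23.6, 1.0]), (175, [22.7, 0.2]), (176, [22.0, 0.1]), (177, [21.1, -0.6]), (178, [20.8, 1.5]), (179, [21.0, 5.7]), (180, [20.9, 8.3]), (181, [21.0, 11.6]), (182, [21.0, 14.6]), (183, [21.0, 17.6]), (184, [20.4, 17.8]), (185, [19.9, 18.5]), (186, [19.1, 17.6]), (187, [18.5, 18.2]), (188, [17.9, 18.2]), (189, [17.2, 18.3])]
```

```bash
python3 -m handwheel '[{"delta_pos":[-0.5,2,0],"rotation":[0,0,0],"hand":0},{"delta_pos":[-0.5,2,0],"rotation":[0,0,0],"hand":0},{"delta_pos":[0,0,0],"rotation":[0,0,0],"hand":0},{"delta_pos":[0,0,0],"rotation":[0,0,0],"hand":0}]'; python3 e2.py e
```

```text
t: 17.7
position: [0.5099, -0.214, 0.0373]
ee_rot: [0.432, 0.556, -0.437, 0.559]
wrist_force: [-0.9, -8.9, -0.2]
finger_gap: 0.0118
[(161, 161), (162, 158), (163, 157), (164, 157), (165, 157), (166, 157), (167, 156), (168, 156), (169, 156), (170, 156), (171, 156), (172, 156), (173, 156), (174, 156), (175, 155), (176, 145), (177, 110), (178, 100), (179, 115), (180, 121), (181, 122), (182, 124), (183, 132), (184, 146), (185, 153), (186, 154), (187, 154), (188, 154), (189, 154), (190, 153), (191, 153), (192, 154), (193, 156), (194, 157)]
t 17.75 tcp [-10.3 -10.1  23.3] tilt -0.15 yaw -0.01 roll 0.46 B [-55.4 -10.3   0.5] T [-55.3 -10.1  18.5] C [ 34.6 -10.3   0.3] F [-2.8 -9.4 -0.9] M [-1.9   0.51 -0.05] gap 0.011552497434096165
171.8 [[-0.0097  0.0292  0.    ]]
178.2 [[-0.0097  0.0246  0.    ]]
183.4 [[-0.0096  0.0251  0.018 ]]
[(168, [31.8, -0.4]), (169, [30.9, -1.2]), (170, [30.4, -0.3]), (171, [30.0, 1.5]), (172, [28.9, -0.6]), (173, [28.4, 0.2]), (174, [27.5, -0.6]), (175, [27.0, 0.4]), (176, [26.2, -0.2]), (177, [25.5, 0.2]), (178, [25.0, 0.9]), (179, [25.3, 5.7]), (180, [25.1, 8.0]), (181, [25.5, 12.6]), (182, [25.5, 15.6]), (183, [25.3, 17.7]), (184, [24.7, 17.7]), (185, [24.0, 17.7]), (186, [23.5, 18.2]), (187, [22.9, 18.4]), (188, [22.1, 18.2]), (189, [21.3, 17.4])]
```

```bash
python3 -m handwheel '[{"delta_pos":[0.25,-1,0],"rotation":[0,0,0],"hand":0},{"delta_pos":[0.25,-1,0],"rotation":[0,0,0],"hand":0},{"delta_pos":[0,0,0],"rotation":[0,0,0],"hand":0},{"delta_pos":[0,0,0],"rotation":[0,0,0],"hand":0}]'; python3 st.py
```

```text
t: 18.25
position: [0.5099, -0.214, 0.0371]
ee_rot: [0.433, 0.557, -0.437, 0.558]
wrist_force: [-1.9, -6.4, 1.9]
finger_gap: 0.0118
t 18.25 tcp [-10.3 -10.1  23.1] tilt -0.18 yaw -0.03 roll 0.23 B [-55.4 -10.2   0.3] T [-55.3 -10.1  18.3] C [ 34.6 -10.2   0.1] F [-3.4 -5.7  1.9] M [-1.16  0.47 -0.03] gap 0.011833885809107537
```

```bash
python3 -m handwheel '[{"delta_pos":[0.1,-1,0],"rotation":[0,0,0],"hand":0},{"delta_pos":[0,-1,0],"rotation":[0,0,0],"hand":0},{"delta_pos":[-0.8,-0.8,0],"rotation":[0,0,0],"hand":0},{"delta_pos":[0,0,0],"rotation":[0,0,0],"hand":0}]'; python3 st.py
```

```text
t: 18.75
position: [0.5098, -0.2141, 0.0369]
ee_rot: [0.435, 0.558, -0.435, 0.557]
wrist_force: [-0.8, 0.8, 2.8]
finger_gap: 0.0117
t 18.75 tcp [-10.4 -10.2  22.9] tilt -0.05 yaw -0.06 roll -0.01 B [-55.4 -10.2  -0. ] T [-55.4 -10.2  18. ] C [ 34.6 -10.2  -0.1] F [-0.5  1.   2.8] M [-0.01 -0.11  0.05] gap 0.011725644791486262
```

```bash
python3 -m handwheel '[{"delta_pos":[0,0,0],"rotation":[0,0,0],"hand":0.28},{"delta_pos":[0,0,0],"rotation":[0,0,0],"hand":0.28},{"delta_pos":[0,0,0],"rotation":[0,0,0],"hand":0.28},{"delta_pos":[0,0,0],"rotation":[0,0,0],"hand":0.28}]'; python3 e2.py f | tail -1;  python3 -m handwheel '[{"delta_pos":[0,0,10],"rotation":[0,0,0],"hand":0.28},{"delta_pos":[0,0,30],"rotation":[0,0,0],"hand":0.28},{"delta_pos":[0,0,30],"rotation":[0,0,0],"hand":0.28},{"delta_pos":[7,-30,30],"rotation":[0,0,0],"hand":0.28},{"delta_pos":[7,-30,0],"rotation":[0,0,0],"hand":0.28},{"delta_pos":[0,0,0],"rotation":[0,0,0],"hand":0.28},{"delta_pos":[0,0,0],"rotation":[0,0,0],"hand":0.28}]'; python3 - <<'E'
from st import *
rep()
c=cam('wrist');save('wfin.png',c[0]);np.savez('/tmp/wf.npz',im=c[0],d=c[1],T=c[2],k=c[3:])
s=cam('side');save('sfin.png',cv2.resize(s[0][100:240,240:410],(728,600),interpolation=cv2.INTER_CUBIC))
save('tfin.png',cam('top')[0])
E
```

```text
t: 19.25
position: [0.5093, -0.2147, 0.0366]
ee_rot: [0.435, 0.558, -0.436, 0.557]
wrist_force: [-0.7, -0.3, 0.6]
finger_gap: 0.0265
[(168, [31.6, -0.1]), (169, [30.9, 0.1]), (170, [30.0, -1.1]), (171, [29.4, -0.3]), (172, [28.9, 0.9]), (173, [27.7, -2.0]), (174, [27.3, -0.3]), (175, [26.5, -0.6]), (176, [26.0, 0.1]), (177, [25.4, 0.9]), (178, [25.3, 3.9]), (179, [25.2, 6.7]), (180, [25.3, 10.4]), (181, [25.3, 13.2]), (182, [25.2, 16.0]), (183, [24.9, 17.5]), (184, [24.3, 17.9]), (185, [24.0, 19.3]), (186, [22.9, 17.6]), (187, [22.4, 18.0]), (188, [21.6, 17.5]), (189, [20.9, 17.4])]
t: 20.18
position: [0.523, -0.274, 0.1366]
ee_rot: [0.435, 0.558, -0.436, 0.557]
wrist_force: [-0.2, 0.0, -0.2]
finger_gap: 0.0262
t 20.18 tcp [-12.2 -71.5 122.6] tilt -0.13 yaw -0.07 roll -0.05 B [-57.3 -71.4  99.8] T [-57.2 -71.4 117.8] C [ 32.7 -71.5  99.6] F [-0.2  0.1 -0.2] M [-0.07 -0.13 -0.02] gap 0.026163422945954414
```

View pics/wfin.png

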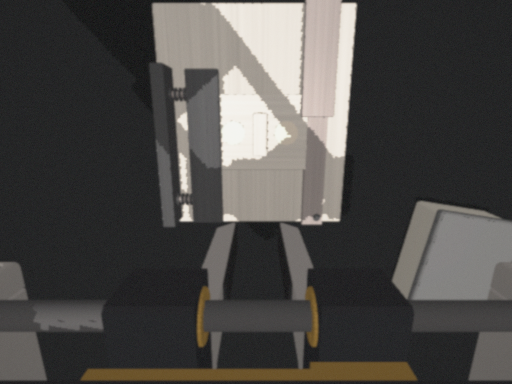

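View pics/sfin.png

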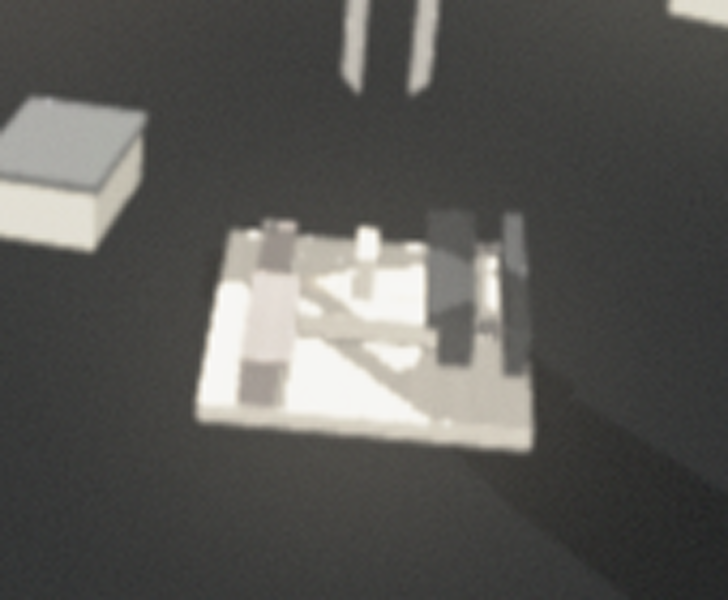

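View pics/tfin.png

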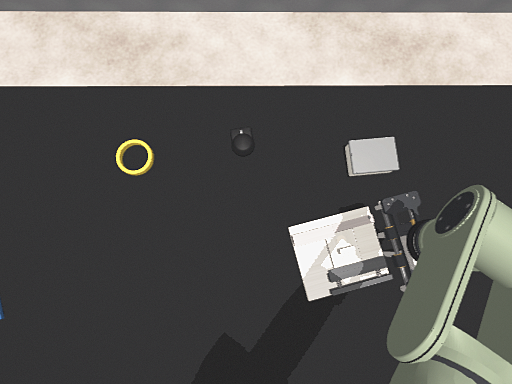

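```bash
python3 - <<'E'
from st import *
z=np.load('/tmp/wf.npz');c=(z['im'],z['d'],z['T'],*z['k']);P=cloud(c)
W=np.array([[*ex,0],[*ey,0],[0,0,1]]);Q=(P-np.array([*o,.014]))@W.T
m=(abs(Q[...,2]-.018)<.006)&(abs(Q[...,0]+.008)<.034)&(abs(Q[...,1]+.012)<.036)
q=Q[m];A=np.c_[q[:,:2],np.ones(len(q))];print('plate plane',np.linalg.lstsq(A,q[:,2],rcond=None)[0].round(4),len(q),'y',np.percentile(q[:,1],[1,99]))
t=Q[(abs(Q[...,2]-.048)<.005)&(abs(Q[...,0]+.01)<.02)&(abs(Q[...,1]+.01)<.03)]
print('tab',len(t),t.min(0),t.max(0),cv2.minAreaRect((t[:,:2]*1000).astype(np.float32)))
E=[]
for u in range(232,296,3):
    k=np.where((abs(Q[:,u,2]-.018)<.004)&(Q[:,u,1]<.04))[0]
    if len(k): E.append((u,k.max()+.5))
e=(onplane(c,E,.032)-np.array([*o,.014]))@W.T;print('rear edge y',np.median(e[:,1]),'slope',np.polyfit(e[:,0],e[:,1],1)[0])
nz=Q[(abs(Q[...,2]-.031)<.004)&(Q[...,0]<-.02)&(Q[...,0]>-.076)&(abs(Q[...,1]+.03)<.05)];print('nose',np.percentile(nz[:,0],[2,98]))
E
```

```text
plate plane [-0.0008 -0.0001  0.018 ] 4690 y [-0.04341707  0.02316961]
tab 600 [-0.01518064 -0.02710083  0.04571443] [-0.00336015  0.00791523  0.05003819] ((-9.280759811401367, -9.593423843383789), (35.02097702026367, 11.686464309692383), 89.73458862304688)
rear edge y -0.04385185912999918 slope -0.022906410738941844
nose [-0.07356998 -0.04555498]
```

```bash
python3 - <<'E'
from station import job
print(job.finish_job())
E
```

```text
the job is handed in; nothing more can be done
None
```

The holder is loaded, clamped and slid to the scribed line, and I handed the job in at about 20 s of the 64 s allowed; no verdict is reported.

**What I did:**
- I pinched the holder by its tab, tilted it 15° and put its jaw-side edge under the nose.
- I pressed the jaw back about 10 mm, against a reading of about 4–6 N and just short of its stop. Touch put the jaw's rest face about 9–10 mm to -x of nominal.
- I then levelled the plate inside the sill, let it come against the sill, slid it about 40 mm under the keeper and released it after taking the load off the gripper.

**Last checks:**
- **Position:** the leading edge measured at y ≈ +25.2 mm against the line at about +24.9 mm. The tab centre is 34.5 mm behind the line.
- **Flatness:** the plate top is 18.0 mm above the floor, with a slope under 0.001.
- **Squareness:** the tab outline is within about 0.005 rad of the stage. A rough fit to the plate's pixelated rear edge disagreed, giving 0.023, which is still inside the 0.04 limit.
- **Clamping:** the jaw's nose sits about 6 mm back from where it rested.
- **Clearance:** the gripper is open and clear of everything, and the tape, mouse and box look unmoved in the top view.

**Corrected on the way:** my first edge measurement during the slide was about 1.3 mm too far forward, because it read the plate's front face as its top edge. I corrected for this before the final 4 mm.

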